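# Tap the coffee capsules down and start the sealer

## Task

Seat the three coffee capsules for sealing: with the fingertips lightly tap down the blue capsule, then the gold one, then the green one, each until its steel collar is fully down and about level with the top of the aluminium block, and then press the white start button fully in and let it come back. Only touch things: lift, pinch or carry nothing, press nothing hard, keep off the red stop button, and leave everything else on the bench where it stands.

Things in the scene. Friction and masses are not known exactly. Their poses are not given: they have to be found in the camera images.
- cap_blue: blue coffee capsule, flat round lid upward, 37 mm across, 29 mm tall, 14 g, loose in one of the three places of the nest (which one varies). Origin: centre of the lid's top face; z up. Its rim rests on a steel collar: lid top 52 mm above the table at first, 44 mm when fully down (see the collars). Press near the lid's centre
- cap_gold: gold coffee capsule, flat round lid upward, 37 mm across, 29 mm tall, 14 g, loose in one of the three places of the nest (which one varies). Origin: centre of the lid's top face; z up. Its rim rests on a steel collar: lid top 52 mm above the table at first, 44 mm when fully down (see the collars). Press near the lid's centre
- cap_green: green coffee capsule, flat round lid upward, 37 mm across, 29 mm tall, 14 g, loose in one of the three places of the nest (which one varies). Origin: centre of the lid's top face; z up. Its rim rests on a steel collar: lid top 52 mm above the table at first, 44 mm when fully down (see the collars). Press near the lid's centre
- nest: fixed aluminium nest block lying flat, 130 (x) by 250 (y) by 40 mm tall; origin at the centre of its underside, x across, y along it. Three round places at x = -20 mm and y = +70, 0 and -70 mm in its frame hold the capsules
- collar0 (a joint): dark steel collar at the nest's place y = +70 mm, 41 mm across, under a capsule's rim: 0 up (its top 9 mm above the block), 0.008 m fully down (1 mm above the block). Slides down with about 2.5 N and stays where it is left. Past the end it yields on a spring, about 3 N per mm for up to 5 mm, and comes back to fully down
- collar1 (a joint): dark steel collar at the nest's place y = 0 mm, 41 mm across, under a capsule's rim: 0 up (its top 9 mm above the block), 0.008 m fully down (1 mm above the block). Slides down with about 2.5 N and stays where it is left. Past the end it yields on a spring, about 3 N per mm for up to 5 mm, and comes back to fully down
- collar2 (a joint): dark steel collar at the nest's place y = -70 mm, 41 mm across, under a capsule's rim: 0 up (its top 9 mm above the block), 0.008 m fully down (1 mm above the block). Slides down with about 2.5 N and stays where it is left. Past the end it yields on a spring, about 3 N per mm for up to 5 mm, and comes back to fully down
- control: fixed grey control box, 120 (x) by 150 (y) by 45 mm tall, origin at the centre of its underside; on top two round push buttons, 74 mm apart along its y: white start at y = +37 mm, red stop at y = -37 mm
- start_top (a point): centre of the top face of the white start button, 32 mm across, 63 mm above the table when up; moves down with it
- start (a joint): white start button: 0 up, 0.006 m fully pressed; a spring brings it back; it takes 1.5 N to begin and 5 N fully down, then a hard stop
- stop_top (a point): centre of the top face of the red stop button, same size and height; not to be pressed
- stop (a joint): red stop button: 0 up, 0.006 m fully pressed
- tamper: small turned steel hand tamper, 26 mm across and 46 mm tall, standing on the back part of the nest block; to be left alone. Origin: centre of its underside
- jar: closed jar, 70 mm across, 100 mm tall; to be left alone. Origin: centre of its underside
- lids: short stack of foil lids, 38 mm across, 22 mm high; to be left alone. Origin: centre of its underside
- spare: loose copper-brown spare capsule standing lid down on the table, 37 mm across, 29 mm high; to be left alone. Origin: centre of its lid, on the table
- spare_collar: loose dark steel ring, 41 mm across, 14 mm high; to be left alone. Origin: centre of its underside
- driver: screwdriver lying on the table, pointing along its x; to be left alone
- mug: white mug, 80 mm across, 90 mm tall; to be left alone. Origin: centre of its underside
Not all that is in view belongs to the job. Several things have the shape of the control; the one meant has the colours described above.

How it is judged (in metres and radians):
On the way, in this order (a step that is already met when the one before it is completed fails the run):
1. the blue capsule is tapped down with the fingers (lid below 45.5 mm) (height (world z) of cap_blue below 0.0455 m and contact force between the fingers and cap_blue above 0.3 N), for 0.03 s.
2. the gold capsule is tapped down with the fingers (lid below 45.5 mm) (height (world z) of cap_gold below 0.0455 m and contact force between the fingers and cap_gold above 0.3 N), for 0.03 s.
3. the green capsule is tapped down with the fingers (lid below 45.5 mm) (height (world z) of cap_green below 0.0455 m and contact force between the fingers and cap_green above 0.3 N), for 0.03 s.
4. the start button is pressed by the fingers (beyond 4 mm of 6) (value of joint start above 0.004 m and contact force between the fingers and control above 0.3 N), for 0.03 s.
At the end, for the whole second after the job is handed in: All three capsules sit upright and still in their own places with lid tops between 38 and 47 mm above the table (44 mm is fully down), moved less than 15 mm in all, and both buttons are up (height (world z) of cap_blue between 0.038 and 0.047 m and angle between each of cap_blue, cap_gold, cap_green's own z axis and vertical below 0.12 rad and distance of each of cap_blue, cap_gold, cap_green from where it was at the start of the episode below 0.015 m and linear speed of each of cap_blue, cap_gold, cap_green below 0.02 m/s and height (world z) of cap_gold between 0.038 and 0.047 m and height (world z) of cap_green between 0.038 and 0.047 m and value of joint each of start, stop below 0.001 m); the robot touches nothing.
It fails at once if a capsule goes down, or start is pressed, out of the order blue, gold, green, start ((height (world z) of cap_gold below 0.0485 m and height (world z) of cap_blue above 0.0475 m) or (height (world z) of cap_green below 0.0485 m and height (world z) of cap_blue above 0.0475 m) or (height (world z) of cap_green below 0.0485 m and height (world z) of cap_gold above 0.0475 m) or (value of joint start above 0.002 m and height (world z) of any of cap_blue, cap_gold, cap_green above 0.0475 m)).
It fails at once if the stop button is pressed (value of joint stop above 0.002 m).
It fails at once if a capsule or button is pressed hard (over 25 N) (contact force between the fingers and cap_blue above 25 N or contact force between the fingers and cap_gold above 25 N or contact force between the fingers and cap_green above 25 N or contact force between the fingers and control above 25 N).
It fails at once if a capsule is lifted, tipped or carried off (height (world z) of any of cap_blue, cap_gold, cap_green above 0.056 m or angle between any of cap_blue, cap_gold, cap_green's own z axis and vertical above 0.3 rad or distance of any of cap_blue, cap_gold, cap_green from where it was at the start of the episode above 0.02 m).
It fails at once if something else on the bench is moved by more than 15 mm (distance of any of tamper, jar, lids, spare, spare_collar, driver, mug from where it was at the start of the episode above 0.015 m).
It also fails if it takes over 48 s, if anything falls off the work surface, if the arm or the gripper's body presses on something with over 40 N, if the wrist force passes 120 N, or if a joint passes its speed limit or range.

## Robot

A 6-joint arm with a two-finger parallel gripper is mounted at the origin on the work surface. World frame = base frame: x ahead of the robot, y to its left, z up, the work surface at z = 0. Lengths are in mm, angles in rad, forces in N, time in s.
With the tool pointing down it reaches from about 300 to 950 mm from the base axis. Payload 3.1 kg.
Tool frame: the origin (TCP) lies between the finger pads; the fingertips stand 22 mm ahead of it and the grasp point (between the pads) lies 3 mm ahead of it; z points along the fingers, y is the line along which they close (so a half turn about z gives the same grasp; the last joint's range is limited). The gripper opens to 85 mm and grips with 20 to 120 N. Pads are 22 mm wide; open, the fingers measure 114 mm over their backs; the gripper's body (76 mm by 85 mm) begins 54 mm behind the grasp point. The pads swing forward as they close: fully open they stand 13 mm farther back than shut.
Start: joints at [-1.314, 0.308, 1.634, -0, 1.2, -0.07], TCP at [200.607, -591.937, 253.272] pointing down, gripper open.
Joint ranges: [-3.06, 3.06], [-0.79, 1.96], [0.05, 2.63], [-1.19, 4.34], [0.05, 2.64], [-2.94, 2.94]. Speed limits (rad/s): [2.79, 2.79, 3.14, 3.14, 3.14, 3.14].

## Interface

Orientations are given as a unit quaternion [w, x, y, z].
In Python, from bench import readout, vision, manip gives the robot as it stands. The module is installed in compiled form; this text tells all that it offers.
- The arm moves only by the tool arm_command, never from a script. Its argument "steps" is a list of rows, each a list of 7 numbers: the shift along the tool's x, y, z scaled (see below), then the turn, a rotation vector about the tool's x, y, z scaled (see below), then the opening, from 0 (shut) to 1 (fully open). In form: [[tx, ty, tz, wx, wy, wz, jaw], ...]. A call has 1 to 8 rows; each row is the pose to reach, as a shift and turn from the pose commanded when the call began, along the tool's axes at that moment, turning the shorter way round; what a row does not reach only later rows make up. The controller multiplies each number of a shift by 0.4 m and each number of a turn by pi rad. A row lasts 1/10 s, in which the tool goes at most 50 mm and 8.59 degrees, less where a joint would pass 70% of its speed; a pose out of reach is approached as far as the arm can. A call with a number of a shift or a turn outside -1 to 1 is refused whole. A call with a gripper value outside its range is refused whole. The fingers move at their own pace and stop on an object; the grip force is fixed at half the most. Time passes only in rows, so rows that repeat a pose let the fingers close. It gives the time, the measured TCP pose, the force, the opening and the grip force at its end, in the units of the state.
- readout.read_state(): the state, without advancing time (a new reading comes with each control period).
- vision.get_image(name): name is "side" or "top"; returns the picture (420x560x3 uint8, red, green, blue); there is no depth.
- vision.camera_model(name): a dict with "fx", "fy", "cx", "cy" (pixels), "k1" (the pictures are not rectified: a ray, as slopes to the right and down, at radius r is drawn at 1 + k1 r^2 times it, then the intrinsics apply), "R" (3x3) and "t" (3): a world point X has camera coordinates R X + t. Camera axes: x right, y down, z forward; pixel columns grow to the right and rows downward; lengths in mm; the calibration is good to about 2 mm. A picture is of the moment at which its call begins. camera_model takes no time and is no camera call.
- manip.job_done(): hands the job in; it is judged then, once.
The state is a dict: "time_s": time; "qpos": joint angles; "qd": joint speeds; "effort": joint torques, N m; "tool_pos": TCP position; "ee_rot": TCP orientation; "contact_force": force on the tool from outside, world axes, zero at the start; "moment": the same for the moment, N m; "width": finger opening in mm; "grip_force": force on a finger pad.
Only numpy, scipy, OpenCV 4.12 (cv2) and the standard library are available. Lean on these libraries where they do the work, as an engineer would, in place of code of your own. Each camera call takes 0.05 s, during which the arm holds its last target. There are 200 camera calls.

## Working session

There is one attempt and no reset: what is moved stays moved. The work goes in short steps, Python scripts to look and compute and a tool call to move; the robot and the scene stay as the last step left them, time stands still between calls to the robot, and variables do not carry over. Pictures are saved under pics/ and viewed, at most 10 in all, crops included, and the job is handed in when it is done.

Besides the shell and the picture viewer there is one more tool, called after "Emit:" as name([rows], argument=value, ...), one row to a line, values as JSON. arm_command: Moves the arm, as the interface text tells. Its arguments: {"type":"object","properties":{"steps":{"type":"array"}},"required":["steps"]}

```bash
mkdir -p pics
python3 - <<'E'
from bench import readout, vision, manip
import cv2
for n in("side","top"):
    im=vision.get_image(n); cv2.imwrite(f"pics/{n}0.png",im[:,:,::-1]); m=vision.camera_model(n); print(n,m)
s=readout.read_state();print(s)
E
```

```text
side {'fx': 404.5131573394383, 'fy': 404.5131573394383, 'cx': 274.5710955297419, 'cy': 213.15237566727038, 'k1': -0.10894748595585994, 'R': array([[-0.96357961, -0.26735606, -0.00592296],
       [-0.16368395,  0.60715974, -0.77753753],
       [ 0.21147555, -0.74824982, -0.62880864]]), 't': array([ 480.89460986,  214.01215758, 1364.13410037])}
top {'fx': 495.0112563668349, 'fy': 495.0112563668349, 'cx': 283.3190547173977, 'cy': 211.92166126888807, 'k1': -0.033540211852691224, 'R': array([[ 0.02494867, -0.99966965, -0.00617775],
       [-0.99802618, -0.02455045, -0.05780161],
       [ 0.05763085,  0.00760763, -0.99830897]]), 't': array([ -95.28809495,  523.85557271, 1586.99010911])}
{'time_s': 0.1, 'qpos': array([-1.31370103e+00,  3.08918900e-01,  1.63507821e+00,  1.25730012e-06,
        1.19970517e+00, -6.97010387e-02]), 'qd': array([-0.00196754, -0.00203617, -0.00251338, -0.0017538 , -0.00080471,
        0.0005586 ]), 'effort': array([-8.43115176e-04, -4.16408336e+01, -2.77644682e+01, -1.70640269e-04,
        4.01626574e-03, -2.34627481e-05]), 'tool_pos': array([ 200.42441196, -591.24249048,  252.15224167]), 'ee_rot': array([-1.05023716e-03,  9.86679683e-01,  1.62671729e-01, -9.81049923e-05]), 'contact_force': array([ 0.67204397, -0.20251677,  0.26863798]), 'moment': array([-0.00174529,  0.0459719 , -0.02182125]), 'grip_force': 0.0, 'width': 85.42178854909882}
```

View pics/top0.png

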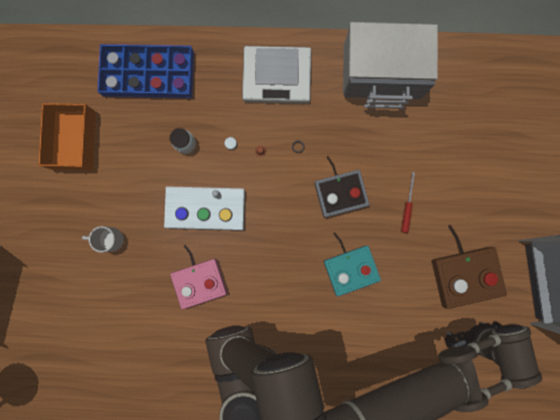

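View pics/side0.png

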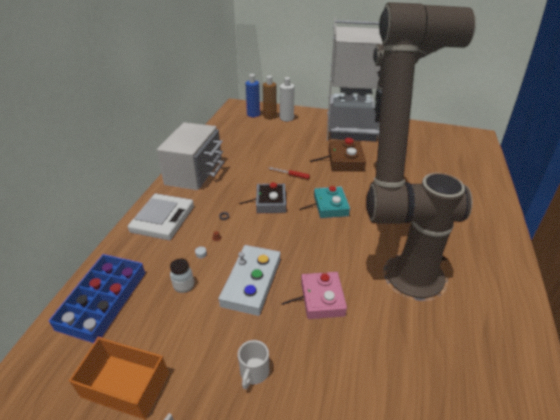

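The top view shows the nest with blue (181,214), green (203,214) and gold (225,214), and the tamper at (215,194). The grey control is at (342,194), with white at (332,199) and red at (355,192). The side view shows the same at blue (250,291), green (257,274), gold (263,259) and the grey control (271,197), with its white button at about (273,197).

```bash
cat > h.py <<'E'
import numpy as np, cv2
from bench import vision, readout
def cam(n):
    m=vision.camera_model(n); K=np.array([[m["fx"],0,m["cx"]],[0,m["fy"],m["cy"]],[0,0,1]])
    return m,K,np.array([m["k1"],0,0,0.])
def ray(n,p):
    m,K,d=cam(n); u=cv2.undistortPoints(np.array([[p]],float),K,d)[0,0]
    R=m["R"]; return -R.T@m["t"], R.T@np.r_[u,1]
def plane(n,p,z):
    o,d=ray(n,p); return o+d*(z-o[2])/d[2]
def tri(pt,ps):
    A=[];B=[]
    for n,p in(("top",pt),("side",ps)):
        o,d=ray(n,p); d=d/np.linalg.norm(d); P=np.eye(3)-np.outer(d,d); A.append(P);B.append(P@o)
    return np.linalg.lstsq(np.vstack(A),np.hstack(B),rcond=None)[0]
def blob(im,col,c,r=14):
    h=cv2.cvtColor(im,cv2.COLOR_RGB2HSV).astype(int); H,S,V=h[...,0],h[...,1],h[...,2]
    M={"blue":(abs(H-120)<14)&(S>130)&(V>60),"gold":(abs(H-23)<9)&(S>120)&(V>100),"green":(abs(H-62)<18)&(S>110)&(V>50),
       "white":(S<60)&(V>140),"red":((H<8)|(H>172))&(S>130)&(V>70)}[col].astype(np.uint8)
    w=np.zeros_like(M); cv2.circle(w,c,r,1,-1)
    n,L,st,ce=cv2.connectedComponentsWithStats(M*w)
    i=1+np.argmax(st[1:,4]); return ce[i],st[i]
E
python3 - <<'E'
from h import *
I={n:vision.get_image(n) for n in("top","side")}
g={"blue":((181,214),(250,291)),"gold":((225,214),(263,259)),"green":((203,214),(257,274)),"white":((332,199),(273,197)),"red":((355,192),(274,186))}
for k,(a,b) in g.items():
    p,s=blob(I["top"],k,a); q,t=blob(I["side"],k,b,10)
    z=63 if k in("white","red") else 52
    print(k,p.round(1),s,q.round(1),t,tri(p,q).round(1),plane("top",p,z).round(1),plane("side",q,z).round(1))
big=np.hstack([cv2.resize(I["side"][160:310,215:315],None,fx=4,fy=4,interpolation=2),cv2.resize(I["top"][150:250,330:400],None,fx=6,fy=6,interpolation=2)[:600,:400]])
cv2.imwrite("pics/z.png",big[...,::-1])
E
```

```text
blue [181.  213.2] [176 208  11  11  97] [249.6 289.4] [245 286  10   8  65] [512.4 242.1  49.5] [511.9 241.5  52. ] [512.  244.2  52. ]
gold [225.1 214.4] [220 209  11  11  99] [262.7 258.8] [258 256  10   7  53] [511.9 102.   48.4] [511.6 101.5  52. ] [510.9 105.4  52. ]
green [202.8 213.8] [198 209  11  11  83] [256.7 273.3] [253 270   9   7  45] [511.5 172.3  50.6] [511.7 172.2  52. ] [510.8 173.5  52. ]
white [332. 198.] [328 194   9   9  69] [273.1 194.8] [270 192   7   6  34] [ 570.1 -234.2   67. ] [ 570.9 -234.5   63. ] [ 571.2 -239.5   63. ]
red [354.7 192.1] [350 187  11  11  90] [273.  184.9] [270 182   7   7  38] [ 590.8 -305.8   62.9] [ 591.1 -305.7   63. ] [ 590.4 -305.6   63. ]
```

View pics/z.png

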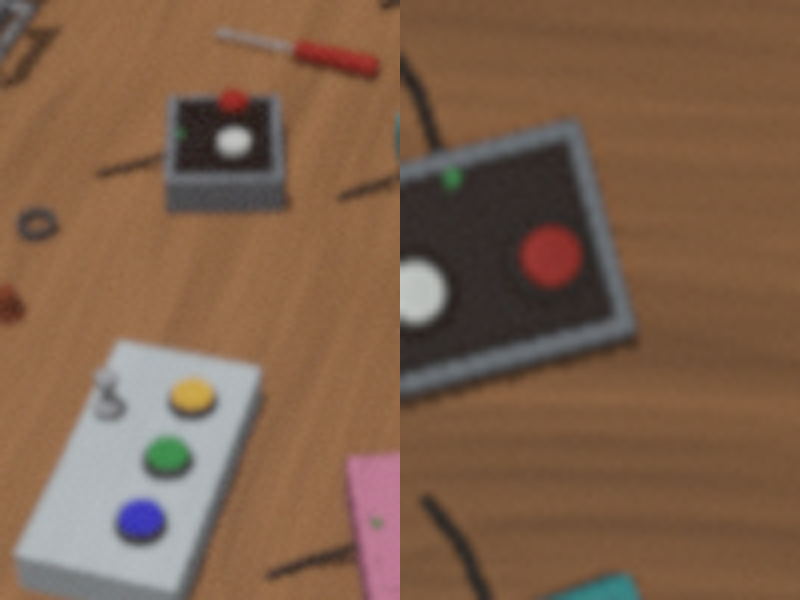

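The grey control is confirmed by its grey rim, with white at lower left. I'll shut the fingers and travel toward blue.

Emit:
arm_command([
  [0.7, -0.86, 0.12, 0, 0, 0, 0],
  [0.7, -0.86, 0.12, 0, 0, 0, 0],
  [0.7, -0.86, 0.12, 0, 0, 0, 0],
  [0.7, -0.86, 0.12, 0, 0, 0, 0],
  [0.7, -0.86, 0.12, 0, 0, 0, 0],
  [0.7, -0.86, 0.12, 0, 0, 0, 0],
  [0.7, -0.86, 0.12, 0, 0, 0, 0],
  [0.7, -0.86, 0.12, 0, 0, 0, 0],
])

```text
time_s: 1.0
tool_pos: [339.6, -217.4, 210.2]
ee_rot: [0.0, 0.987, 0.162, 0.0]
contact_force: [1.7, 0.2, 0.0]
width: 0.2
grip_force: 0.0
```

```bash
cat >> h.py <<'E'
from scipy.spatial.transform import Rotation as Ro
def go(*target):
    s=readout.read_state(); q=s["ee_rot"]; R=Ro.from_quat(np.r_[q[1:],q[0]])
    print(s["time_s"],s["tool_pos"].round(1),q.round(3),s["contact_force"].round(2),s["width"].round(1))
    for t in target: print(t,(R.inv().apply(np.array(t)-s["tool_pos"])/400).round(4))
E
python3 -c "
from h import *
go((512,242,150),(512,242,100))"
```

```text
Traceback (most recent call last):
  File "h.py", line 26, in go
    print(s["time_s"],s["tool_pos"].round(1),q.round(3),s["contact_force"].round(2),s["width"].round(1))
                                                                                    ^^^^^^^^^^^^^^^^
AttributeError: 'float' object has no attribute 'round'
```

Emit:
arm_command([
  [0.77, -0.95, 0.15, 0, 0, 0, 0],
  [0.77, -0.95, 0.15, 0, 0, 0, 0],
  [0.77, -0.95, 0.15, 0, 0, 0, 0],
  [0.77, -0.95, 0.15, 0, 0, 0, 0],
  [0.77, -0.95, 0.15, 0, 0, 0, 0],
  [0.77, -0.95, 0.15, 0, 0, 0, 0],
  [0.77, -0.95, 0.15, 0, 0, 0, 0],
  [0.77, -0.95, 0.15, 0, 0, 0, 0],
])

```text
time_s: 1.8
tool_pos: [477.4, 155.3, 161.3]
ee_rot: [0.0, 0.987, 0.163, 0.0]
contact_force: [1.2, -0.2, 0.0]
width: -0.1
grip_force: 0.0
```

```bash
sed -i 's/s\["width"\].round(1)/s["width"]/' h.py
python3 -c "
from h import *
go((512,242,150),(512,242,100))"
```

```text
1.8 [477.4 155.3 161.3] [0.    0.987 0.163 0.   ] [ 1.22 -0.19  0.05] -0.08945723848518487
(512, 242, 150) [ 0.1515 -0.1774  0.0284]
(512, 242, 100) [ 0.1515 -0.1775  0.1534]
```

Emit:
arm_command([
  [0.15, -0.177, 0.05, 0, 0, 0, 0],
  [0.15, -0.177, 0.05, 0, 0, 0, 0],
  [0.15, -0.177, 0.05, 0, 0, 0, 0],
  [0.15, -0.177, 0.05, 0, 0, 0, 0],
  [0.15, -0.177, 0.05, 0, 0, 0, 0],
])

```text
time_s: 2.3
tool_pos: [510.5, 238.4, 141.3]
ee_rot: [0.0, 0.987, 0.162, -0.001]
contact_force: [-0.1, -0.7, 0.1]
width: -0.1
grip_force: 0.0
```

```bash
python3 -c "
from h import *
go((512,242,100),(512,242,80))
I={n:vision.get_image(n) for n in('top','side')}
a=cv2.resize(I['side'][220:320,205:305],None,fx=4,fy=4,interpolation=2);b=cv2.resize(I['top'][170:270,150:250],None,fx=4,fy=4,interpolation=2)
cv2.imwrite('pics/c1.png',np.hstack([a,b])[...,::-1])"
```

```text
2.3 [510.5 238.4 141.3] [ 0.     0.987  0.162 -0.001] [-0.15 -0.73  0.13] -0.10992510866652307
(512, 242, 100) [ 0.0066 -0.0074  0.1033]
(512, 242, 80) [ 0.0066 -0.0074  0.1533]
```

View pics/c1.png

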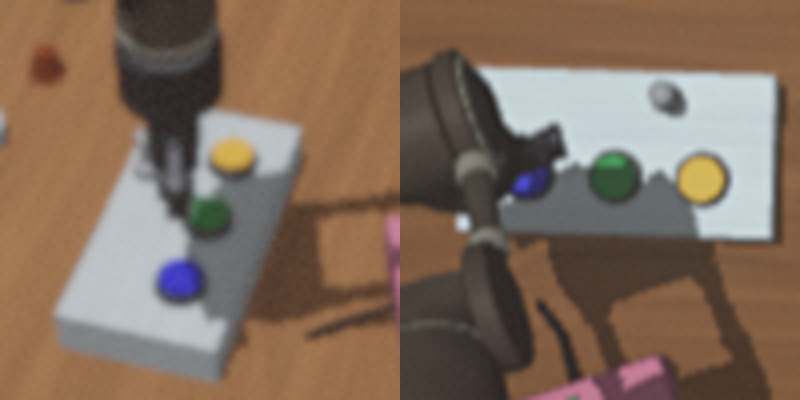

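The crops show the arm over blue: the tip is at side crop (178,215), or pixel (249.5,273.8), and blue is partly hidden from above. I'll check the tip height by ray.

```bash
python3 -c "
from h import *
m,K,d=cam('side')
for z in (108,113,119,125):
  print(z,cv2.projectPoints(np.array([[510.5,238.4,z]]),cv2.Rodrigues(m['R'])[0],m['t'],K,d)[0].ravel(), plane('side',(249.5,273.8),z))"
```

```text
108 [249.76857996 276.06304613] [514.18561631 229.79673841 108.        ]
113 [249.69275791 274.94817551] [512.5303058  234.09228253 113.        ]
119 [249.60129354 273.60232953] [510.5439332  239.24693549 119.        ]
125 [249.50930423 272.24768374] [508.55756059 244.40158844 125.        ]
```

Emit:
arm_command([
  [0.005, -0.006, 0.1, 0, 0, 0, 0],
  [0.005, -0.006, 0.1, 0, 0, 0, 0],
  [0.005, -0.006, 0.1, 0, 0, 0, 0],
  [0.005, -0.006, 0.1, 0, 0, 0, 0],
])

```text
time_s: 2.8
tool_pos: [513.2, 242.0, 103.0]
ee_rot: [-0.0, 0.987, 0.162, 0.001]
contact_force: [0.8, -0.1, 0.1]
width: -0.2
grip_force: 0.0
```

```bash
python3 -c "
from h import *
go((512,242,78))"
```

```text
2.8 [513.2 242.  103. ] [-0.     0.987  0.162  0.001] [ 0.85 -0.1   0.06] -0.18774537354807427
(512, 242, 78) [-0.003  -0.0009  0.0625]
```

The tip sits 22 mm ahead of the TCP, as stated. I'll descend on blue in small steps.

Emit:
arm_command([
  [-0.001, 0, 0.04, 0, 0, 0, 0],
  [-0.001, 0, 0.06, 0, 0, 0, 0],
  [-0.001, 0, 0.068, 0, 0, 0, 0],
  [-0.001, 0, 0.073, 0, 0, 0, 0],
  [-0.001, 0, 0.078, 0, 0, 0, 0],
  [-0.001, 0, 0.083, 0, 0, 0, 0],
  [-0.001, 0, 0.087, 0, 0, 0, 0],
  [-0.001, 0, 0.087, 0, 0, 0, 0],
])

```text
time_s: 3.6
tool_pos: [512.0, 242.2, 66.7]
ee_rot: [0.0, 0.987, 0.163, 0.0]
contact_force: [-1.0, -0.8, 2.7]
width: -0.2
grip_force: 1.1
```

Emit:
arm_command([
  [0, 0, 0.003, 0, 0, 0, 0],
  [0, 0, 0.006, 0, 0, 0, 0],
  [0, 0, 0.006, 0, 0, 0, 0],
])

```text
time_s: 3.9
tool_pos: [512.1, 242.3, 64.7]
ee_rot: [0.0, 0.987, 0.163, 0.0]
contact_force: [-1.7, -1.5, 5.4]
width: -0.5
grip_force: 2.9
```

Force 5.4 N shows the blue collar is past its end, fully down. I'll raise and go over to gold.

Emit:
arm_command([
  [0, 0, -0.05, 0, 0, 0, 0],
  [0, 0, -0.12, 0, 0, 0, 0],
  [-0.112, 0.332, -0.12, 0, 0, 0, 0],
  [-0.112, 0.332, -0.12, 0, 0, 0, 0],
  [-0.112, 0.332, -0.12, 0, 0, 0, 0],
  [-0.112, 0.332, -0.12, 0, 0, 0, 0],
  [-0.112, 0.332, -0.12, 0, 0, 0, 0],
])

```text
time_s: 4.6
tool_pos: [512.6, 101.5, 112.3]
ee_rot: [-0.0, 0.987, 0.161, 0.001]
contact_force: [-0.4, 0.3, 0.0]
width: -0.2
grip_force: 0.0
```

```bash
python3 -c "
from h import *
go((511.5,102,78),(511.5,102,65))"
```

```text
4.6 [512.6 101.5 112.3] [-0.     0.987  0.161  0.001] [-0.4   0.29  0.02] -0.1592953092299249
(511.5, 102, 78) [-0.0023 -0.002   0.0857]
(511.5, 102, 65) [-0.0024 -0.002   0.1182]
```

Emit:
arm_command([
  [-0.001, 0, 0.06, 0, 0, 0, 0],
  [-0.001, 0, 0.085, 0, 0, 0, 0],
  [-0.001, 0, 0.092, 0, 0, 0, 0],
  [-0.001, 0, 0.098, 0, 0, 0, 0],
  [-0.001, 0, 0.104, 0, 0, 0, 0],
  [-0.001, 0, 0.11, 0, 0, 0, 0],
  [-0.001, 0, 0.115, 0, 0, 0, 0],
  [-0.001, 0, 0.115, 0, 0, 0, 0],
])

```text
time_s: 5.4
tool_pos: [512.3, 102.2, 66.6]
ee_rot: [-0.0, 0.987, 0.163, 0.001]
contact_force: [-0.5, 0.4, -0.3]
width: 0.1
grip_force: 0.2
```

Emit:
arm_command([
  [0, 0, 0.002, 0, 0, 0, 0],
  [0, 0, 0.004, 0, 0, 0, 0],
  [0, 0, 0.004, 0, 0, 0, 0],
])

```text
time_s: 5.7
tool_pos: [512.4, 102.0, 65.2]
ee_rot: [-0.0, 0.987, 0.163, 0.001]
contact_force: [-1.3, 2.0, 4.6]
width: -0.1
grip_force: 2.3
```

Emit:
arm_command([
  [0, 0, 0.002, 0, 0, 0, 0],
  [0, 0, 0.002, 0, 0, 0, 0],
  [0, 0, -0.05, 0, 0, 0, 0],
  [0, 0, -0.12, 0, 0, 0, 0],
  [0.056, -0.166, -0.12, 0, 0, 0, 0],
  [0.056, -0.166, -0.12, 0, 0, 0, 0],
  [0.056, -0.166, -0.12, 0, 0, 0, 0],
  [0.056, -0.166, -0.12, 0, 0, 0, 0],
])

```text
time_s: 6.5
tool_pos: [511.2, 171.7, 112.1]
ee_rot: [0.001, 0.987, 0.163, -0.0]
contact_force: [0.3, 0.3, -0.0]
width: -0.3
grip_force: 0.0
```

```bash
python3 -c "
from h import *
go((511.5,172,78),(511.5,172,65))
I={n:vision.get_image(n) for n in('top','side')}
a=cv2.resize(I['side'][220:320,205:305],None,fx=4,fy=4,interpolation=2);b=cv2.resize(I['top'][170:270,150:250],None,fx=4,fy=4,interpolation=2)
cv2.imwrite('pics/c2.png',np.hstack([a,b])[...,::-1])"
```

```text
6.5 [511.2 171.7 112.1] [ 0.001  0.987  0.163 -0.   ] [ 0.27  0.33 -0.03] -0.25073301064128484
(511.5, 172, 78) [ 0.001  -0.0005  0.0853]
(511.5, 172, 65) [ 0.001  -0.0006  0.1178]
```

View pics/c2.png

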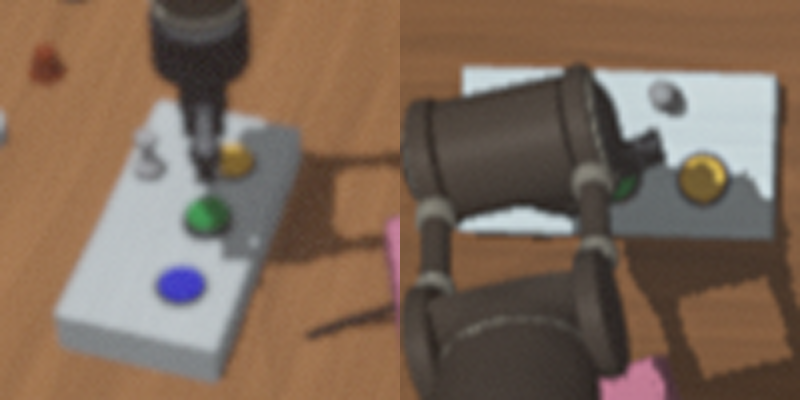

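Side crop: blue has sunk from row 279 to 285 and gold from about 156 to 160, and the tip is over green (207,213), which is still up. Green is next.

Emit:
arm_command([
  [0, 0, 0.06, 0, 0, 0, 0],
  [0, 0, 0.085, 0, 0, 0, 0],
  [0, 0, 0.092, 0, 0, 0, 0],
  [0, 0, 0.098, 0, 0, 0, 0],
  [0, 0, 0.104, 0, 0, 0, 0],
  [0, 0, 0.11, 0, 0, 0, 0],
  [0, 0, 0.115, 0, 0, 0, 0],
  [0, 0, 0.117, 0, 0, 0, 0],
])

```text
time_s: 7.4
tool_pos: [512.0, 172.0, 66.2]
ee_rot: [0.0, 0.987, 0.163, 0.0]
contact_force: [-1.1, -2.2, 3.5]
width: 0.3
grip_force: 1.3
```

Emit:
arm_command([
  [0, 0, 0.002, 0, 0, 0, 0],
  [0, 0, 0.004, 0, 0, 0, 0],
  [0, 0, 0.004, 0, 0, 0, 0],
])

```text
time_s: 7.7
tool_pos: [512.0, 172.0, 64.8]
ee_rot: [0.0, 0.987, 0.163, 0.0]
contact_force: [-1.4, -3.5, 5.6]
width: -0.2
grip_force: 2.8
```

Emit:
arm_command([
  [0, 0, -0.1, 0, 0, 0, 0],
  [0, 0, -0.2, 0, 0, 0, 0],
  [-0.188, 1.0, -0.2, 0, 0, 0, 0],
  [-0.188, 1.0, -0.2, 0, 0, 0, 0],
  [-0.188, 1.0, -0.2, 0, 0, 0, 0],
  [-0.188, 1.0, -0.2, 0, 0, 0, 0],
  [-0.188, 1.0, -0.2, 0, 0, 0, 0],
  [-0.188, 1.0, -0.2, 0, 0, 0, 0],
])

```text
time_s: 8.5
tool_pos: [554.5, -126.8, 144.3]
ee_rot: [0.0, 0.987, 0.163, 0.001]
contact_force: [1.7, 0.8, 0.4]
width: 0.2
grip_force: 0.0
```

```bash
python3 -c "
from h import *
go((570.5,-234.5,130))"
```

```text
8.5 [ 554.5 -126.8  144.3] [0.    0.987 0.163 0.001] [1.66 0.78 0.36] 0.22287920057916585
(570.5, -234.5, 130) [-0.0486  0.2679  0.0359]
```

Emit:
arm_command([
  [-0.049, 0.26, 0.035, 0, 0, 0, 0],
  [-0.049, 0.26, 0.035, 0, 0, 0, 0],
  [-0.049, 0.26, 0.035, 0, 0, 0, 0],
  [-0.049, 0.26, 0.035, 0, 0, 0, 0],
  [-0.049, 0.26, 0.035, 0, 0, 0, 0],
])

```text
time_s: 9.0
tool_pos: [568.4, -228.7, 129.8]
ee_rot: [-0.001, 0.987, 0.163, -0.0]
contact_force: [-1.1, 0.8, -0.6]
width: 0.1
grip_force: 0.0
```

```bash
python3 -c "
from h import *
go((570.5,-234.5,88),(570.5,-234.5,79))
I={n:vision.get_image(n) for n in('top','side')}
a=cv2.resize(I['side'][200:300,220:320],None,fx=4,fy=4,interpolation=2);c=cv2.resize(I['side'][150:250,220:320],None,fx=4,fy=4,interpolation=2)
cv2.imwrite('pics/c3.png',np.hstack([a,c])[...,::-1])
for k,p,q in (('blue',(181,214),(250,291)),('gold',(225,214),(263,260)),('green',(203,214),(257,275))):
  b=[blob(I['top'],k,p)[0],blob(I['side'],k,q,10)[0]];print(k,tri(*b).round(1))"
```

```text
9.0 [ 568.4 -228.7  129.8] [-0.001  0.987  0.163 -0.   ] [-1.06  0.82 -0.65] 0.11463043505755355
(570.5, -234.5, 88) [0.0003 0.0157 0.1046]
(570.5, -234.5, 79) [0.0003 0.0157 0.1271]
blue [512.1 242.6  43.1]
gold [512.5 102.3  42.9]
green [513.  172.9  44.1]
```

View pics/c3.png

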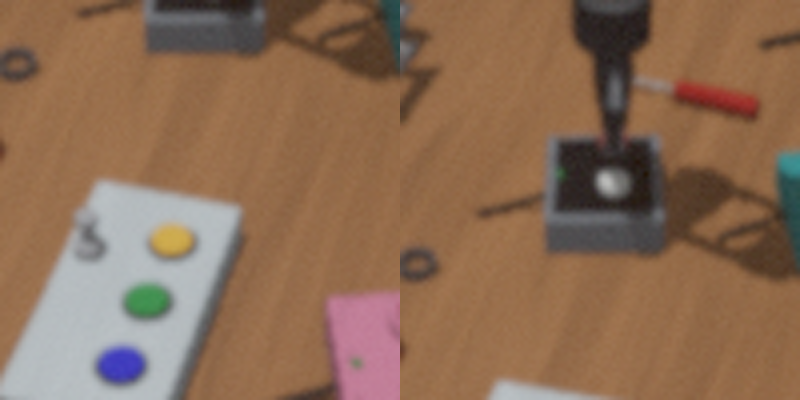

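All three lids measure about 43–44 mm, fully down. The tip is above the white button, at right crop (612,183). Now the press.

Emit:
arm_command([
  [0, 0.01, 0.06, 0, 0, 0, 0],
  [0, 0.01, 0.09, 0, 0, 0, 0],
  [0, 0.01, 0.1, 0, 0, 0, 0],
  [0, 0.01, 0.106, 0, 0, 0, 0],
  [0, 0.01, 0.11, 0, 0, 0, 0],
  [0, 0.01, 0.11, 0, 0, 0, 0],
])

```text
time_s: 9.7
tool_pos: [570.2, -233.2, 86.9]
ee_rot: [-0.0, 0.987, 0.163, 0.0]
contact_force: [-0.5, 1.5, 2.3]
width: -0.1
grip_force: 1.3
```

```bash
python3 -c "
from h import *
go((570.5,-234.5,79))"
```

```text
9.7 [ 570.2 -233.2   86.9] [-0.     0.987  0.163  0.   ] [-0.54  1.49  2.3 ] -0.06262548006134093
(570.5, -234.5, 79) [-0.0003  0.0033  0.0199]
```

Emit:
arm_command([
  [0, 0, 0.004, 0, 0, 0, 0],
  [0, 0, 0.008, 0, 0, 0, 0],
  [0, 0, 0.011, 0, 0, 0, 0],
  [0, 0, 0.011, 0, 0, 0, 0],
])

```text
time_s: 10.1
tool_pos: [570.6, -233.7, 83.1]
ee_rot: [0.0, 0.987, 0.163, 0.001]
contact_force: [-1.4, 3.4, 7.7]
width: 0.3
grip_force: 3.7
```

Emit:
arm_command([
  [0, 0, 0.002, 0, 0, 0, 0],
  [0, 0, 0.002, 0, 0, 0, 0],
])

```text
time_s: 10.3
tool_pos: [570.6, -233.7, 83.0]
ee_rot: [0.0, 0.987, 0.163, 0.0]
contact_force: [-2.7, 3.1, 11.2]
width: -0.5
grip_force: 5.4
```

The position stalls while the force climbs to 11 N, so the button is on its hard stop. I'll retract.

Emit:
arm_command([
  [0, 0, -0.02, 0, 0, 0, 0],
  [0, 0, -0.1, 0, 0, 0, 0],
  [0, 0, -0.2, 0, 0, 0, 0],
  [0, 0, -0.25, 0, 0, 0, 0],
  [0, 0, -0.25, 0, 0, 0, 0],
  [0, 0, -0.25, 0, 0, 0, 0],
])

```text
time_s: 10.9
tool_pos: [569.9, -234.0, 181.1]
ee_rot: [0.0, 0.987, 0.163, 0.0]
contact_force: [-0.2, 0.2, -0.3]
width: -0.2
grip_force: 0.0
```

```bash
python3 -c "
from h import *
go()
I={n:vision.get_image(n) for n in('top','side')}
c=cv2.resize(I['side'][150:300,200:320],None,fx=4,fy=4,interpolation=2)
cv2.imwrite('pics/c4.png',c[...,::-1])
print(blob(I['side'],'white',(273,197),10))
for k,p,q in (('blue',(181,214),(250,291)),('gold',(225,214),(263,260)),('green',(203,214),(257,275))):
  b=[blob(I['top'],k,p)[0],blob(I['side'],k,q,10)[0]];print(k,tri(*b).round(1))"
```

```text
10.9 [ 569.9 -234.   181.1] [0.    0.987 0.163 0.   ] [-0.23  0.25 -0.29] -0.23035973292966072
(array([272.63333333, 194.9       ]), array([270, 192,   7,   6,  30], dtype=int32))
blue [512.  242.6  43.3]
gold [512.5 102.3  42.9]
green [513.1 172.7  43.9]
```

View pics/c4.png

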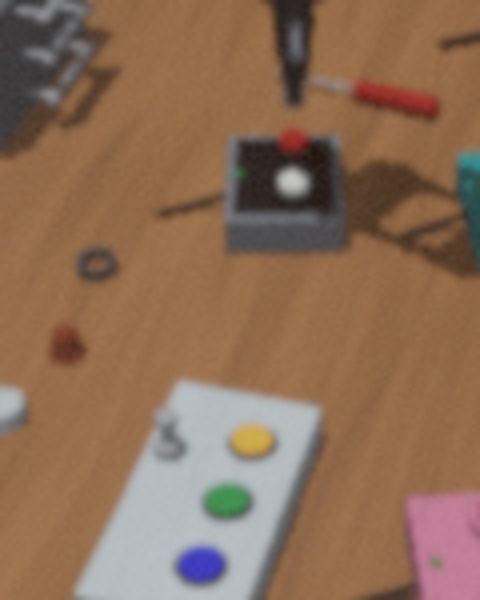

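The last view shows the white button up again at (292,182) and red untouched. All three lids are down at about 43–44 mm, and the tamper stands where it was.

```bash
python3 -c "
from bench import manip
print(manip.job_done())"
```

```text
the job is handed in; nothing more can be done
None
```

I tapped the blue, gold and green capsules down in that order (lids measured about 43–44 mm), pressed the start button to its hard stop and released it, then handed the job in at about 11 s; the hand-in returned no verdict, and the button bottomed out about 4 mm higher than the stated height, which I took as full travel because the position stalled as the force rose to 11 N.

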